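Clamp the plaster model's pipe with the folding-crank handwheel

TASK

Two pipe clamps stand on the bench; one holds a pipe with a plaster model on it. On that one, swing the folded crank handle on top of the handwheel up until it clicks upright, then use it to turn the wheel clockwise (seen from above) about a third of a turn, until the jaw is tight on the pipe and the wheel stops. Let go, leaving the handle standing upright, and leave the empty clamp's crank alone.

Things in the scene. Friction and masses are not known exactly. Their poses are not given: they have to be found in the camera images.
- hub (a point): Clamp in use: grey yoke, level aluminium handwheel (170 mm across, face 164 mm above the bench) on top, a 34 mm pipe with a white plaster model through it. Point on the wheel's upright axis, 30 mm above its face, level with the folded handle's centre line. Does not turn with the wheel; x points level along the pipe to the plaster model, z up. Crank pivot at the start: 78 mm away in -x.
- crank (a joint): Folding handle on it, rad: 0 folded from the pivot over the hub (+x), 1.571 upright, latched, at its stop. Pivot axis level, tangential to the wheel. Free-spinning black grip, 22 mm round, 22 to 95 mm from the pivot; 19 mm free under it. A spring pad (up to 6 N) folds it back if let go below 0.6 and drives it to its stop from 1.0 on, and holds it there. A pin locks the wheel until past about 1.0.
- wheel (a joint): Turn of that handwheel, rad: 0 at the start, grows clockwise seen from above, stops at 2.1 (120 degrees) with the jaw on the pipe. The pivot goes round with it at 78 mm from the axis. It needs about 3 N at the handle (0.2 N m) and stays where it is left.
- spare_grip (a point): Point in the grip of the folded crank handle of the other, empty clamp (same build, no pipe and no plaster model), 68 mm from its pivot. To be left folded.

How it is judged (in metres and radians):
On the way, in this order (a step that is already met when the one before it is completed fails the run):
1. the crank handle of the loaded clamp stands upright, latched (value of joint crank above 1.4 rad), for 0.2 s.
2. the wheel has been turned clockwise to its stop (value of joint wheel above 1.88 rad), for 0.2 s.
At the end, for the whole second after the job is handed in: The loaded clamp's wheel is turned to within 12 degrees of its stop (over 1.88 rad) and at rest, its crank handle stands upright and latched (over 1.4 rad), and the empty clamp's crank grip is within 30 mm of where it was (value of joint crank above 1.4 rad and value of joint wheel above 1.88 rad and velocity of joint wheel below 0.05 rad/s and distance of spare_grip from where it was at the start of the episode below 0.03 m); the robot touches nothing.
It fails at once if the empty clamp's crank handle was lifted or moved by more than 30 mm (distance of spare_grip from where it was at the start of the episode above 0.03 m).
It also fails if it takes over 42 s, if anything falls off the work surface, if the arm or the gripper's body presses on something with over 40 N, if the wrist force passes 120 N, or if a joint passes its speed limit or range.

ROBOT

A 6-joint arm with a two-finger parallel gripper is mounted at the origin on the work surface. World frame = base frame: x ahead of the robot, y to its left, z up, the work surface at z = 0. Lengths are in m, angles in degrees, forces in N, time in s.
With the tool pointing down it reaches from about 0.3 to 0.75 m from the base axis. Payload 8.5 kg.
Tool frame: the origin (TCP) lies on the mounting face of the last link; the fingertips stand 173 mm ahead of it and the grasp point (between the pads) lies 155 mm ahead of it (env.tips_ahead is the distance from the TCP to the fingertips, in m); x points along the fingers, z is the direction in which the jaws open and shut, and the axes are right-handed (so a half turn about x gives the same grasp; the last joint's range is limited). The gripper opens to 85 mm and grips with 20 to 120 N. Pads are 22 mm wide; open, the fingers measure 114 mm over their backs; the gripper's body (76 mm by 85 mm) begins 54 mm behind the grasp point. The pads swing forward as they close: fully open they stand 13 mm farther back than shut.
Start: joints at [51.549, 21.807, 74.336, -0, 83.858, -12.336], TCP at [0.242, 0.494, 0.405] pointing down, gripper open.
Joint ranges: [-178.18, 178.18], [-50.72, 133.34], [12.68, 142.11], [-81.47, 261.47], [9.98, 163.14], [-165.26, 165.26]. Speed limits (degrees/s): [136.94, 136.94, 180, 180, 180, 180].

INTERFACE

Orientations are given as a 3x3 rotation matrix whose columns are the frame's x, y, z axes.
In Python, from rig import env, optics gives the robot as it stands.
- The arm moves only by the shell command python3 -m inch 'ROWS' [FORCE]. ROWS is JSON, a list of rows, each a list of 3 entries, a list of its own where there are three numbers: the closure, from -1 (fully open) to 1 (shut), then the shift along the tool's x, y, z in units of 30 mm (1.0 is 30 mm), then the turn about the tool's x in units of 5 degrees (1.0 is 5 degrees). In form: [[hand, [x, y, z], yaw], ...]. A call has exactly 8 rows; each row shifts and turns the commanded pose from where the row before left it, along the tool's axes as they then stand; what a row does not reach is not made up. A row lasts 1/12 s, in which the tool goes at most 41.7 mm and 7.16 degrees, less where a joint would pass 70% of its speed; a pose out of reach is approached as far as the arm can. A call is refused whole if a number of a shift passes 1 or a number of a turn 1, either way. A call with a gripper value outside its range is refused whole. The fingers move at their own pace and stop on an object; FORCE is the grip in N (left out, the last holds). Time passes only in rows, so rows that do not move let the fingers close, or fill a call up. It gives the time, the measured TCP pose, the force and the opening at its end, in the units of the state.
- env.observe(): the state, without advancing time (a new reading comes with each control period).
- optics.get_image(name): name is "scene" or "side" or "wrist"; returns the picture (480x640x3 uint8, red, green, blue); there is no depth.
- optics.camera_params(name): a dict with "fx", "fy", "cx", "cy" (pixels), "k1" (the pictures are not rectified: a ray, as slopes to the right and down, at radius r is drawn at 1 + k1 r^2 times it, then the intrinsics apply), "xyz" and "rotation" of the camera in the world. Camera axes: x right, y down, z forward; pixel columns grow to the right and rows downward; lengths in m; the calibration is good to about 2 mm. A picture is of the moment at which its call begins: read the wrist's pose just before it. camera_params takes no time and is no camera call; for the wrist camera it gives the pose at the moment of the call.
- env.close_job(): hands the job in, once; it reports no verdict.
The state is a dict: "time_s": time; "q": joint angles; "qvel": joint speeds; "joint_efforts": joint torques, N m; "position": TCP position; "tool_rot": TCP orientation; "ft_force": force on the tool from outside, world axes, zero at the start; "wrist_torque": the same for the moment, N m; "grip_width": finger opening in m.
Only numpy, scipy, OpenCV 4.12 (cv2) and the standard library are available. Lean on these libraries where they do the work, as an engineer would, in place of code of your own. Each camera call takes 0.05 s, during which the arm holds its last target.

## Working session

There is one attempt and no reset: what is moved stays moved. The work goes in short steps, Python scripts to look and compute and a shell command to move; the robot and the scene stay as the last step left them, time stands still between calls to the robot, and variables do not carry over. Pictures are saved under pics/ and viewed, and the job is handed in when it is done.

```bash
ls; mkdir -p pics
python3 - <<'E'
from rig import env, optics
import cv2
s=env.observe(); print({k:s[k] for k in ("time_s","q","position","tool_rot","ft_force","grip_width")})
for n in ("scene","side","wrist"):
    p=optics.camera_params(n); print(n,p)
    cv2.imwrite(f"pics/{n}0.png",cv2.cvtColor(optics.get_image(n),cv2.COLOR_RGB2BGR))
E
```

```text
pics
{'time_s': 0.0, 'q': array([ 5.15474050e+01,  2.18423255e+01,  7.43851401e+01, -6.27226080e-04,
        8.38577410e+01, -1.23357173e+01]), 'position': array([0.24208915, 0.49381089, 0.4040968 ]), 'tool_rot': array([[-9.16277082e-04, -8.97898322e-01,  4.40201958e-01],
       [-1.17137912e-03,  4.40202805e-01,  8.97897610e-01],
       [-9.99998894e-01,  3.07079620e-04, -1.45512709e-03]]), 'ft_force': array([-0.4632309 , -0.25299511,  0.16408702]), 'grip_width': 0.08550608146195249}
scene {'fx': 532.1593935801624, 'fy': 532.1593935801624, 'cx': 306.13331575621777, 'cy': 237.57624063842874, 'k1': -0.10489784409741221, 'xyz': array([0.99009776, 0.13848857, 0.79201026]), 'rotation': array([[-0.30583203,  0.72702273, -0.61473955],
       [ 0.95203343,  0.22677218, -0.20544275],
       [-0.00995572, -0.64808358, -0.76150414]])}
side {'fx': 612.2483664246632, 'fy': 612.2483664246632, 'cx': 316.4063610346213, 'cy': 228.66266381600786, 'k1': -0.20909051609050222, 'xyz': array([ 0.10943635, -0.62696856,  0.8156862 ]), 'rotation': array([[ 0.85013531, -0.31842207,  0.41937733],
       [-0.52622941, -0.54216417,  0.65508825],
       [ 0.0187768 , -0.77760234, -0.62847596]])}
wrist {'fx': 432.378266777646, 'fy': 432.378266777646, 'cx': 324.0305558567342, 'cy': 235.17177181614207, 'k1': -0.09442576383231419, 'xyz': array([0.17357025, 0.52731384, 0.37330496]), 'rotation': array([[ 0.43955984,  0.857675  ,  0.26679718],
       [ 0.89821158, -0.41913813, -0.13243558],
       [-0.00176181,  0.29785368, -0.95460991]])}
```

View pics/scene0.png

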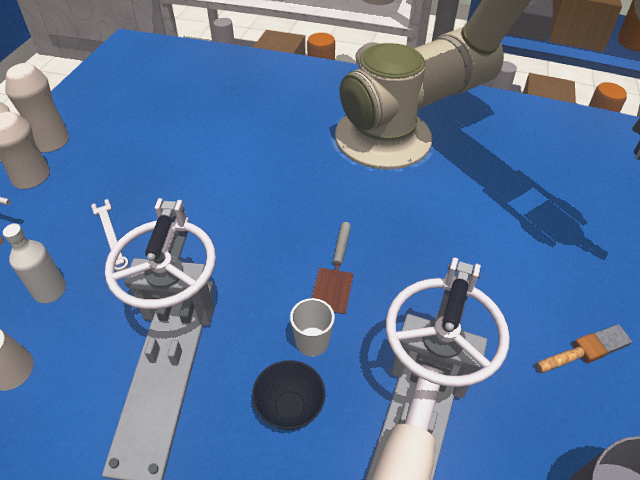

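View pics/side0.png

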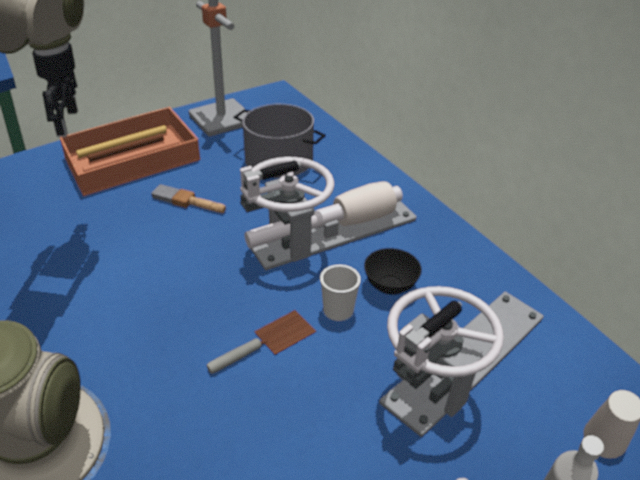

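View pics/wrist0.png

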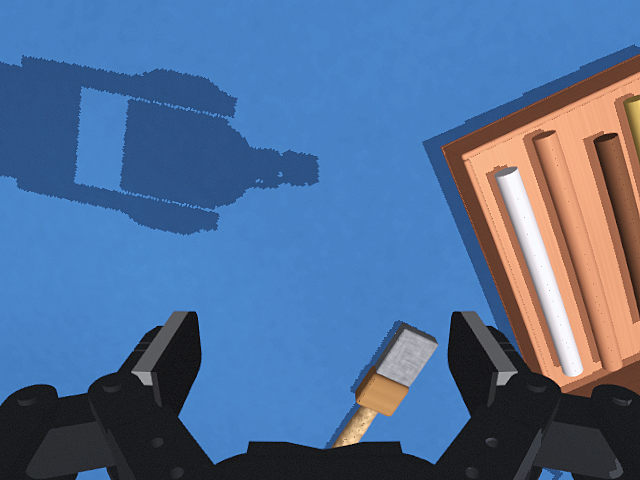

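```bash
cat > h.py <<'E'
import numpy as np, cv2, math
def und(p,uv):
    K=np.array([[p['fx'],0,p['cx']],[0,p['fy'],p['cy']],[0,0,1]])
    return cv2.undistortPoints(np.array(uv,float).reshape(-1,1,2),K,np.array([p['k1'],0,0,0]))[:,0]
def rays(p,uv):
    n=und(p,uv); d=np.c_[n,np.ones(len(n))]@np.array(p['rotation']).T
    return d/np.linalg.norm(d,axis=1)[:,None]
def onz(p,uv,z):
    d=rays(p,uv); c=np.array(p['xyz']); return c+d*((z-c[2])/d[:,2])[:,None]
def proj(p,X):
    R=np.array(p['rotation']); K=np.array([[p['fx'],0,p['cx']],[0,p['fy'],p['cy']],[0,0,1]])
    rv=cv2.Rodrigues(R.T)[0]; t=-R.T@np.array(p['xyz'])
    return cv2.projectPoints(np.array(X,float).reshape(-1,1,3),rv,t,K,np.array([p['k1'],0,0,0]))[0][:,0]
def meet(p1,u1,p2,u2):
    a,b=rays(p1,[u1])[0],rays(p2,[u2])[0]; c1,c2=np.array(p1['xyz']),np.array(p2['xyz'])
    s=np.linalg.lstsq(np.c_[a,-b],c2-c1,rcond=None)[0]
    A,B=c1+s[0]*a,c2+s[1]*b
    return (A+B)/2,np.linalg.norm(A-B)
E
python3 - <<'E'
import cv2,numpy as np
from h import *
from rig import optics
for n,(x,y,w,h),dk in (("scene",(380,245,150,150),0),("side",(225,140,130,80),0)):
    im=cv2.imread(f"pics/{n}0.png"); p=optics.camera_params(n)
    c=im[y:y+h,x:x+w]; m=(c.max(2)<60).astype(np.uint8)
    k,l,st,ce=cv2.connectedComponentsWithStats(m)
    for i in range(1,k):
        if st[i,4]>80:
            ys,xs=np.nonzero(l==i); r=cv2.minAreaRect(np.c_[xs+x,ys+y].astype(np.float32)); print(n,st[i],ce[i]+[x,y],r); 
            pts=cv2.boxPoints(r); e=[(pts[j]+pts[(j+1)%4])/2 for j in range(4)]
            print(np.round(e,1).tolist(), np.round(onz(p,e,.194),4).tolist())
    cv2.imwrite(f"pics/z_{n}.png",cv2.resize(c,None,fx=4,fy=4,interpolation=cv2.INTER_CUBIC))
E
```

```text
scene [ 63  34  18  50 141] [450.08510638 306.92198582] ((451.30303955078125, 303.2349853515625), (15.123185157775879, 49.22584533691406), 2.6630005836486816)
[[443.70001220703125, 302.8999938964844], [452.3999938964844, 278.6000061035156], [458.8999938964844, 303.6000061035156], [450.20001220703125, 327.79998779296875]] [[0.5619, 0.1888, 0.194], [0.5182, 0.1945, 0.194], [0.5571, 0.2086, 0.194], [0.5981, 0.2027, 0.194]]
side [76  0 18 19 93] [308.3655914  145.75268817] ((309.5, 149.0), (18.0, 17.0), 90.0)
[[309.5, 140.0], [318.0, 149.0], [309.5, 158.0], [301.0, 149.0]] [[0.6594, 0.2652, 0.194], [0.656, 0.2279, 0.194], [0.6249, 0.2083, 0.194], [0.6275, 0.2444, 0.194]]
side [ 36  22  40  18 383] [279.32375979 169.93733681] ((280.31695556640625, 169.97091674804688), (11.908039093017578, 39.01782989501953), 79.04593658447266)
[[279.20001220703125, 164.10000610351562], [299.5, 166.3000030517578], [281.3999938964844, 175.8000030517578], [261.20001220703125, 173.6999969482422]] [[0.5651, 0.2186, 0.194], [0.594, 0.1933, 0.194], [0.5498, 0.1825, 0.194], [0.5213, 0.2073, 0.194]]
side [ 17  56  18  15 108] [248.86111111 204.90740741] ((248.182373046875, 205.2660675048828), (20.24326515197754, 9.302729606628418), 31.607501983642578)
[[239.60000610351562, 200.0], [250.60000610351562, 201.3000030517578], [256.79998779296875, 210.60000610351562], [245.6999969482422, 209.1999969482422]] [[0.4518, 0.1544, 0.194], [0.4664, 0.1413, 0.194], [0.4635, 0.1127, 0.194], [0.4492, 0.1254, 0.194]]
```

View pics/z_scene.png

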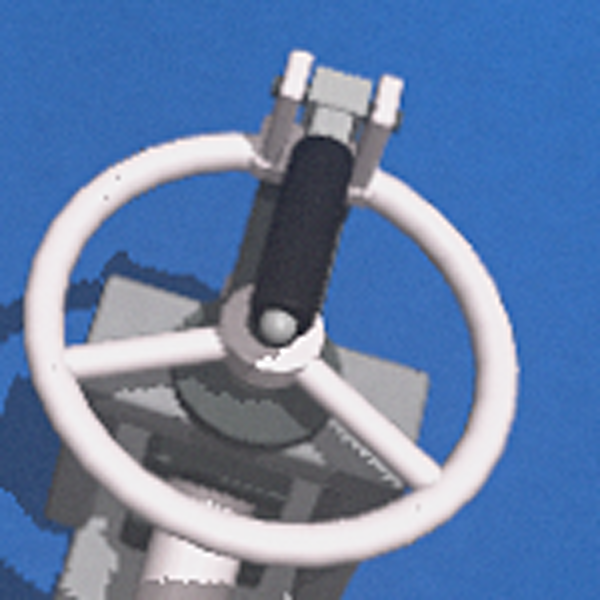

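View pics/z_side.png

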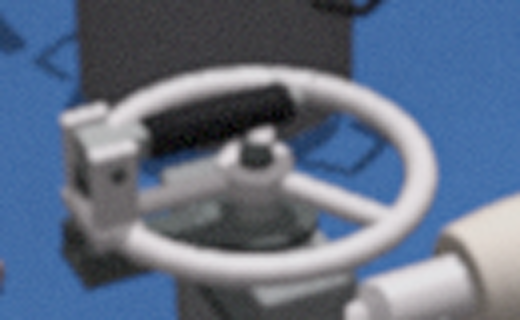

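Run:
```python
import numpy as np
from h import *
from rig import optics
P={n:optics.camera_params(n) for n in("scene","side")}
rim={"scene":(np.array([[27,310],[45,240],[100,170],[180,138],[517,360],[480,265],[420,200],[500,440],[440,520],[350,560],[250,555],[130,485],[60,405]])/4+[380,245]),
"side":(np.array([[436,180],[425,130],[380,92],[310,70],[230,66],[170,78],[420,215],[370,255],[300,275],[220,278],[160,268]])/4+[225,140])}
from scipy.optimize import least_squares
for n in rim:
    X=onz(P[n],rim[n],.158)[:,:2]
    r=least_squares(lambda v:np.hypot(*(X-v[:2]).T)-v[2],[.6,.2,.085]); print(n,r.x,np.abs(r.fun).max())
g={"a":((461,281),(262,172)),"b":((451,329),(297.5,165)),"mid":((456,304),(279.6,169.8))}
for k,(u,v) in g.items(): print(k,meet(P["scene"],u,P["side"],v), onz(P["scene"],[u],.194),onz(P["side"],[v],.194))
```

```text
scene [0.57494466 0.20371627 0.08372152] 0.0030920536784010966
side [0.57629432 0.20678567 0.08878147] 0.0013608939511640245
a (array([0.52228782, 0.20586593, 0.19830327]), np.float64(0.00045243340340642136)) [[0.51867855 0.20651687 0.194     ]] [[0.52521391 0.21136434 0.194     ]]
b (array([0.59651798, 0.20457422, 0.18952148]), np.float64(0.0002723344403907121)) [[0.59956168 0.20398451 0.194     ]] [[0.59300357 0.19879976 0.194     ]]
mid (array([0.55784573, 0.20481984, 0.19194103]), np.float64(0.0009704396409981077)) [[0.55888666 0.20494115 0.194     ]] [[0.55647164 0.20144004 0.194     ]]
```

Run:
```python
from h import *
from rig import optics
p=optics.camera_params("side")
print(onz(p,[(220,115),(278,160),(130,150),(455,345)],0.0))
print(onz(p,[(215,15)],0.3))
X=np.array([.576,.205,.194])
for a in (-8,-4,0):
    d=np.array([np.cos(np.radians(a)),np.sin(np.radians(a)),0])
    for n in("scene","side"): print(a,n,proj(optics.camera_params(n),[X-.078*d,X-.056*d,X,X+.017*d]).round(1).tolist())
```

```text
[[ 0.68712102  0.78665451  0.        ]
 [ 0.7138095   0.50028242  0.        ]
 [ 0.41012631  0.73862372  0.        ]
 [ 0.69256274 -0.17567558  0.        ]]
[[0.68054385 0.75573522 0.3       ]]
-8 scene [[469.4, 271.6], [465.3, 283.1], [454.3, 314.4], [450.7, 324.5]]
-8 side [[247.9, 174.9], [259.4, 172.3], [287.9, 165.9], [296.4, 164.1]]
-4 scene [[465.6, 270.4], [462.6, 282.2], [454.3, 314.4], [451.6, 324.8]]
-4 side [[249.0, 176.5], [260.2, 173.4], [287.9, 165.9], [296.1, 163.7]]
0 scene [[461.8, 269.4], [459.8, 281.5], [454.3, 314.4], [452.5, 325.0]]
0 side [[250.3, 177.9], [261.1, 174.5], [287.9, 165.9], [295.8, 163.4]]
```

```bash
python3 -m inch '[[-1,[-0.5,-0.8,-0.2],0],[-1,[-0.5,-1,-0.3],0],[-1,[-0.5,-1,-0.3],0],[-1,[-0.5,-1,-0.3],0],[-1,[0,-1,-0.3],0],[-1,[0,-1,-0.3],0],[-1,[0,-1,-0.3],0],[-1,[0,-1,-0.3],0]]' 20
python3 -m inch '[[-1,[0,-1,-0.3],0],[-1,[0,-1,-0.3],0],[-1,[0,-1,-0.3],0],[-1,[0,-1,-0.3],-1],[-1,[0,0,0],-1],[-1,[0,0,0],-1],[-1,[0,0,0],-1],[-1,[0,0,0],-0.5]]'
python3 - <<'E'
from rig import env, optics
import cv2
s=env.observe(); print(s["q"].round(1),s["position"].round(4),s["tool_rot"].round(3),s["time_s"])
p=optics.camera_params("wrist")
cv2.imwrite("pics/w1.png",cv2.cvtColor(optics.get_image("wrist"),cv2.COLOR_RGB2BGR))
from h import *
X=np.array([.576,.205,.194])
print(proj(p,[X,X-[.078,-.005,0],X-[.056,0,0]]))
E
```

```text
time_s: 0.82
position: [0.4227, 0.3276, 0.4646]
tool_rot: [[-0.0, -0.898, 0.44], [-0.0, 0.44, 0.898], [-1.0, 0.0, -0.0]]
ft_force: [0.4, 0.7, -0.2]
grip_width: 0.0858
time_s: 1.48
position: [0.5139, 0.2435, 0.4643]
tool_rot: [[-0.001, -0.998, 0.059], [-0.0, 0.059, 0.998], [-1.0, 0.001, -0.0]]
ft_force: [-0.2, -0.0, -0.2]
grip_width: 0.0853
[ 13.4  21.8  64.5   0.   93.7 -73.2] [0.5139 0.2435 0.4643] [[-0.001 -0.998  0.059]
 [-0.     0.059  0.998]
 [-1.     0.001 -0.   ]] 1.4833
[[268.92524845 335.15730951]
 [264.22975604 214.80017253]
 [259.50136013 251.44826024]]
```

View pics/w1.png

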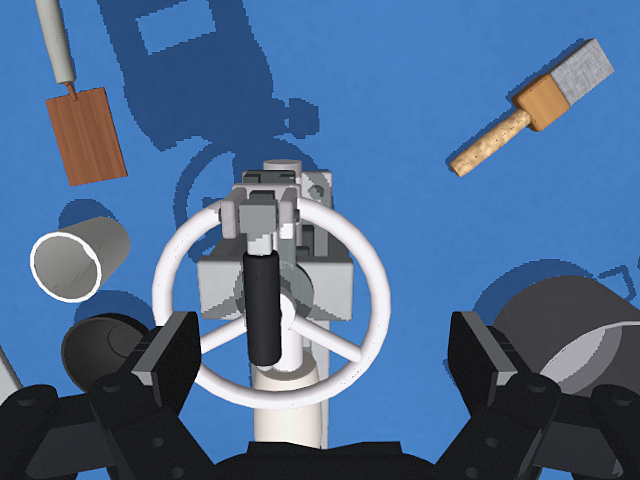

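Run:
```python
from rig import optics
from h import *
im=cv2.imread("pics/w1.png"); p=optics.camera_params("wrist")
m=np.zeros(im.shape[:2],np.uint8); m[240:372,235:290]=(im[240:372,235:290].max(2)<60)
k,l,st,ce=cv2.connectedComponentsWithStats(m); i=1+st[1:,4].argmax()
ys,xs=np.nonzero(l==i); print(st[i])
r=cv2.minAreaRect(np.c_[xs,ys].astype(np.float32)); print(r)
c=[]
for y in (258,300,350): x=xs[ys==y]; c.append((x.mean(),y)); print(y,x.min(),x.max())
top=(c[0][0],st[i][1]); bot=(c[2][0],st[i][1]+st[i][3])
X=onz(p,[top,bot]+c,.194); print(X.round(4)); d=X[1]-X[0]; print(np.degrees(np.arctan2(d[1],d[0])),np.linalg.norm(d))
d=X[4]-X[2];print(np.degrees(np.arctan2(d[1],d[0])))
# rim ellipse
w=(cv2.cvtColor(im,cv2.COLOR_BGR2GRAY)>170).astype(np.uint8)
rim=np.array([[152,300],[160,260],[185,225],[391,300],[385,262],[355,220],[380,345],[340,388],[275,408],[220,393],[175,358]])
from scipy.optimize import least_squares
Y=onz(p,rim,.158)[:,:2]; q=least_squares(lambda v:np.hypot(*(Y-v[:2]).T)-v[2],[.6,.2,.085]); print(q.x,np.abs(q.fun).max())
```

```text
[ 242  246   40  120 3726]
((262.10748291015625, 305.2568359375), (119.91175079345703, 37.00568771362305), 87.27368927001953)
258 243 278
300 245 279
350 249 280
[[0.5166 0.206  0.194 ]
 [0.5986 0.2    0.194 ]
 [0.5241 0.2053 0.194 ]
 [0.5514 0.2033 0.194 ]
 [0.5866 0.2012 0.194 ]]
-4.242626272288842 0.08218572931265668
-3.7028406348622194
[0.57530404 0.20277436 0.08491683] 0.001889368179445336
```

```bash
python3 -m inch '[[-1,[0,-0.95,-0.65],0.1],[-1,[0,-0.95,-0.6],0],[-1,[0.5,0,0],0],[-1,[0.6,0,0],0],[-1,[0.5,0,0],0],[-1,[0.4,0,0],0],[-1,[0,0,0],0],[-1,[0,0,0],0]]'
python3 - <<'E'
from rig import env, optics
from h import *
s=env.observe(); print(s["position"].round(4),s["tool_rot"].round(3),s["time_s"])
p=optics.camera_params("wrist")
im=cv2.cvtColor(optics.get_image("wrist"),cv2.COLOR_RGB2BGR); cv2.imwrite("pics/w2.png",im)
print(proj(p,[[.4987,.2076,.194],[.5685,.2027,.194]]))
E
```

```text
time_s: 2.2
position: [0.5682, 0.2025, 0.4045]
tool_rot: [[-0.001, -0.997, 0.073], [-0.0, 0.073, 0.997], [-1.0, 0.001, -0.0]]
ft_force: [1.3, 0.4, 0.1]
grip_width: 0.0857
[0.5682 0.2025 0.4045] [[-0.001 -0.997  0.073]
 [-0.     0.073  0.997]
 [-1.     0.001 -0.   ]] 2.2
[[324.40111725 118.88985761]
 [324.64207416 279.20175493]]
```

View pics/w2.png

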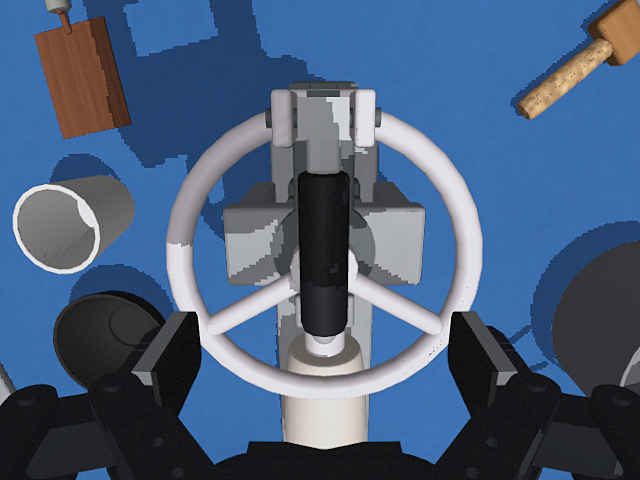

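```bash
python3 -m inch '[[-1,[0.5,0,0],0],[-1,[0.6,0,0],0],[-1,[0.4,0,0],0],[-1,[0.28,0,0],0],[0,[0,0,0],0],[1,[0,0,0],0],[1,[0,0,0],0],[1,[0,0,0],0]]' 20
python3 -m inch '[[1,[0,0,0],0],[1,[0,0,0],0],[1,[0,0,0],0],[1,[0,0,0],0],[1,[0,0,0],0],[1,[0,0,0],0],[1,[0,0,0],0],[1,[0,0,0],0]]'
python3 - <<'E'
from rig import env, optics
from h import *
s=env.observe(); print(s["position"].round(4),s["ft_force"].round(1),s["wrist_torque"].round(2))
im=cv2.cvtColor(optics.get_image("wrist"),cv2.COLOR_RGB2BGR); cv2.imwrite("pics/w3.png",im)
im=cv2.cvtColor(optics.get_image("side"),cv2.COLOR_RGB2BGR); cv2.imwrite("pics/s3.png",cv2.resize(im[60:260,180:440],None,fx=2.5,fy=2.5))
E
```

```text
time_s: 2.92
position: [0.5682, 0.2025, 0.3524]
tool_rot: [[0.002, -0.997, 0.072], [0.0, 0.072, 0.997], [-1.0, -0.002, 0.0]]
ft_force: [0.8, 0.7, 0.2]
grip_width: 0.0388
time_s: 3.58
position: [0.5682, 0.2024, 0.3517]
tool_rot: [[0.001, -0.997, 0.072], [-0.0, 0.072, 0.997], [-1.0, -0.001, -0.0]]
ft_force: [0.8, -2.0, 5.4]
grip_width: 0.0208
[0.5682 0.2024 0.3517] [ 0.8 -2.   5.4] [-0.26 -0.05  0.06]
```

View pics/w3.png

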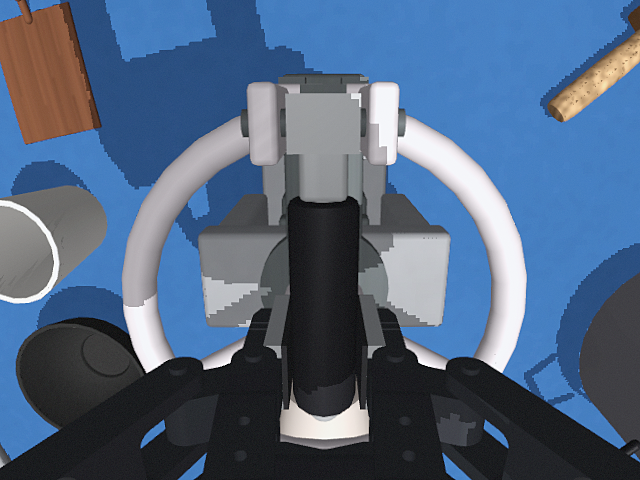

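View pics/s3.png

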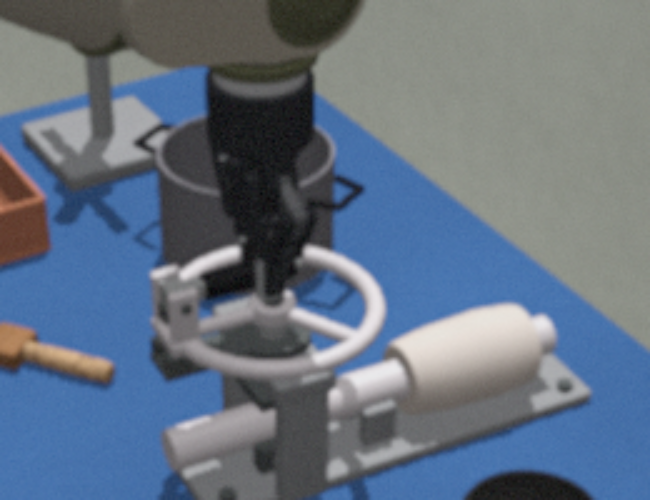

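```bash
python3 -m inch '[[1,[-0.3,0.02,0],0],[1,[-0.3,0.06,0],0],[1,[-0.29,0.1,0],0],[1,[-0.27,0.13,0],0],[1,[-0.25,0.17,0],0],[1,[-0.23,0.2,0],0],[1,[-0.2,0.23,0],0],[1,[-0.17,0.25,0],0]]' 25
python3 - <<'E'
from rig import env, optics
from h import *
s=env.observe(); print(s["position"].round(4),s["ft_force"].round(1),s["wrist_torque"].round(2))
im=cv2.cvtColor(optics.get_image("side"),cv2.COLOR_RGB2BGR); cv2.imwrite("pics/s4.png",cv2.resize(im[60:260,180:440],None,fx=2.5,fy=2.5))
E
```

```text
time_s: 4.35
position: [0.5326, 0.2049, 0.4126]
tool_rot: [[0.001, -0.997, 0.072], [-0.0, 0.072, 0.997], [-1.0, -0.001, -0.0]]
ft_force: [1.0, -2.9, -3.6]
grip_width: 0.0211
[0.5326 0.2049 0.4126] [ 1.  -2.9 -3.6] [-0.48 -0.29  0.03]
```

View pics/s4.png

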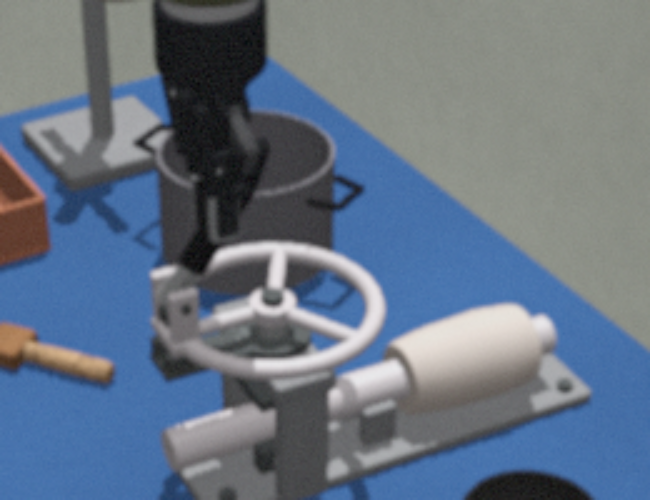

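The side view shows the handle lifted to about 60° at zoom (205,250), still held between the pads. I'll carry on with the arc.

```bash
python3 -m inch '[[1,[-0.14,0.27,0],0],[1,[-0.1,0.29,0],0],[1,[-0.06,0.3,0],0],[1,[-0.02,0.3,0],0],[1,[0,0,0],0],[1,[0,0,0],0],[1,[0,0,0],0],[1,[0,0,0],0]]' 25
python3 - <<'E'
from rig import env, optics
from h import *
s=env.observe(); print(s["position"].round(4),s["ft_force"].round(1),s["wrist_torque"].round(2))
im=cv2.cvtColor(optics.get_image("side"),cv2.COLOR_RGB2BGR); cv2.imwrite("pics/s5.png",cv2.resize(im[60:260,180:440],None,fx=2.5,fy=2.5))
im=cv2.cvtColor(optics.get_image("wrist"),cv2.COLOR_RGB2BGR); cv2.imwrite("pics/w5.png",im)
E
```

```text
time_s: 5.07
position: [0.4984, 0.2076, 0.4219]
tool_rot: [[-0.0, -0.997, 0.072], [0.0, 0.072, 0.997], [-1.0, 0.0, 0.0]]
ft_force: [-3.3, -2.5, 7.8]
grip_width: 0.0208
[0.4984 0.2076 0.4219] [-3.3 -2.5  7.8] [-0.37  0.57 -0.02]
```

View pics/s5.png

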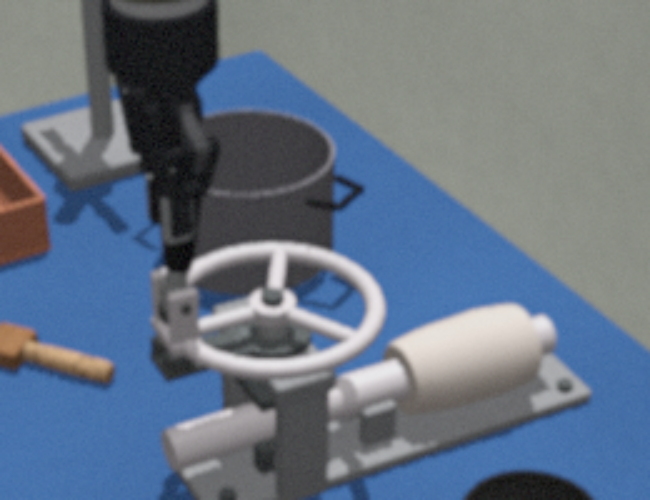

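View pics/w5.png

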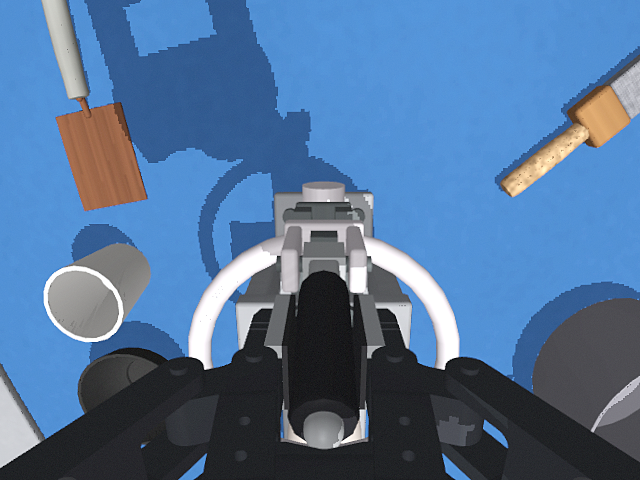

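```bash
python3 -m inch '[[0.35,[0,0,0],0],[0.35,[0,0,0],0],[0.35,[0,0,0],0],[0.35,[0,0,0],0],[0.35,[0,0,0],0],[0.35,[0,0,0],0],[0.35,[0,0,0],0],[0.35,[0,0,0],0]]' 25
python3 - <<'E'
from rig import env, optics
from h import *
s=env.observe(); print(s["position"].round(4),s["ft_force"].round(1),s["wrist_torque"].round(2))
im=cv2.cvtColor(optics.get_image("wrist"),cv2.COLOR_RGB2BGR); cv2.imwrite("pics/w6.png",im)
E
```

```text
time_s: 5.83
position: [0.4987, 0.2075, 0.4212]
tool_rot: [[-0.0, -0.997, 0.072], [0.0, 0.072, 0.997], [-1.0, 0.0, 0.0]]
ft_force: [0.3, -0.1, -0.2]
grip_width: 0.0279
[0.4987 0.2075 0.4212] [ 0.3 -0.1 -0.2] [-0.04 -0.09 -0.  ]
```

View pics/w6.png

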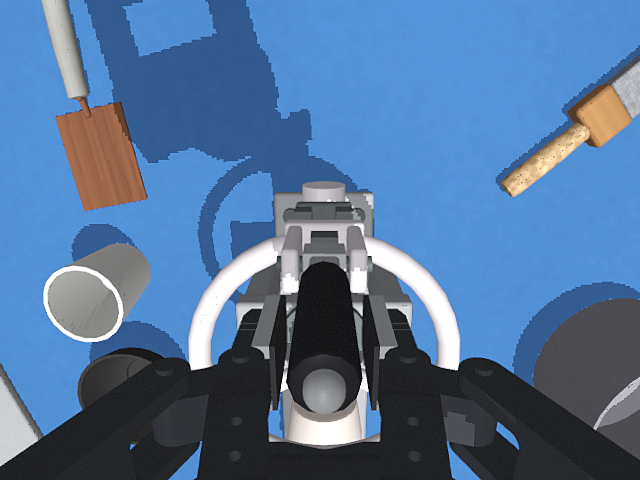

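Run:
```python
from rig import env, optics
from h import *
p=optics.camera_params("wrist")
print(proj(p,[[.4987,.2076,z] for z in (.216,.289,.297)]))
for n,(x,y) in (("side",(180,60)),("scene",(380,150))):
    im=cv2.cvtColor(optics.get_image(n),cv2.COLOR_RGB2BGR); cv2.imwrite(f"pics/{n}6.png",cv2.resize(im[y:y+200,x:x+240],None,fx=2.5,fy=2.5))
```

```text
[[324.31840608 282.87109901]
 [324.28161521 387.64913529]
 [324.27456359 406.59954315]]
```

View pics/scene6.png

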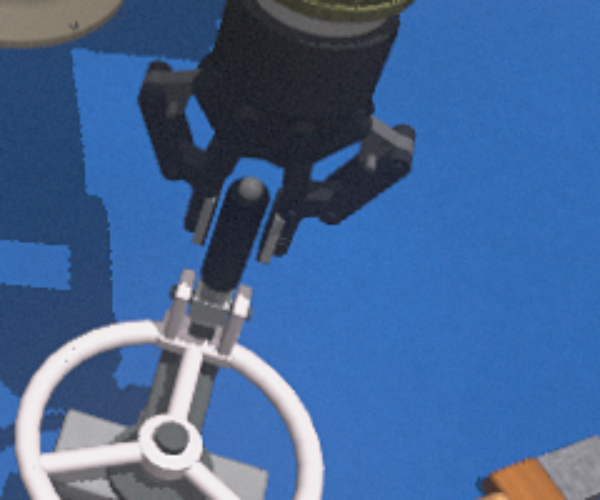

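```bash
python3 -m inch '[[0.35,[0,0,0.136],0.6],[0.35,[0,-0.004,0.136],0.6],[0.35,[0,-0.004,0.136],0.6],[0.35,[0,-0.004,0.136],0.6],[0.35,[0,-0.004,0.136],0.6],[0.35,[0,-0.004,0.136],0.6],[0.35,[0,-0.004,0.136],0.6],[0.35,[0,-0.004,0.136],0.6]]' 25
python3 - <<'E'
from rig import env, optics
from h import *
s=env.observe(); print(s["position"].round(4),s["ft_force"].round(1),s["wrist_torque"].round(2))
d=s["position"][:2]-[.5765,.2022]; print(np.hypot(*d), np.degrees(np.arctan2(d[1],d[0])), np.degrees(np.arctan2(*s["tool_rot"][[1,0],2])))
im=cv2.cvtColor(optics.get_image("wrist"),cv2.COLOR_RGB2BGR); cv2.imwrite("pics/w7.png",im)
E
```

```text
time_s: 6.65
position: [0.5076, 0.2385, 0.4213]
tool_rot: [[-0.001, -0.881, 0.474], [-0.001, 0.474, 0.881], [-1.0, -0.0, -0.001]]
ft_force: [-1.7, -3.0, 1.4]
grip_width: 0.0274
[0.5076 0.2385 0.4213] [-1.7 -3.   1.4] [-0.43  0.14  0.01]
0.07789177793606195 152.19917750757554 61.72076848697331
```

View pics/w7.png

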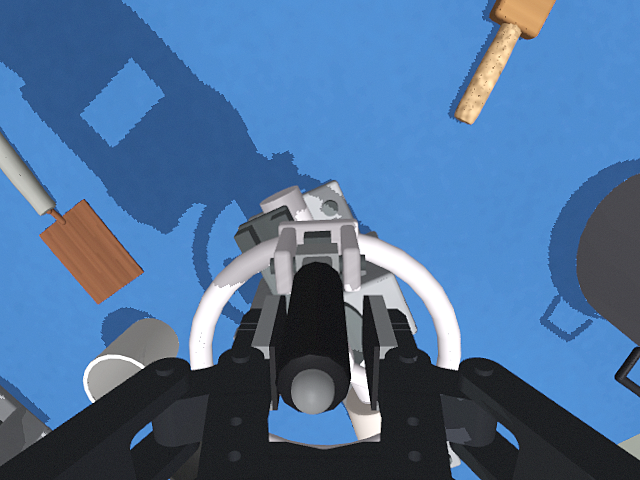

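```bash
python3 -m inch '[[0.35,[0,-0.004,0.136],0.6],[0.35,[0,-0.004,0.136],0.6],[0.35,[0,-0.004,0.136],0.6],[0.35,[0,-0.004,0.136],0.6],[0.35,[0,-0.004,0.136],0.6],[0.35,[0,-0.004,0.136],0.6],[0.35,[0,-0.004,0.136],0.6],[0.35,[0,-0.004,0.136],0.6]]' 25
python3 -m inch '[[0.35,[0,-0.004,0.136],0.6],[0.35,[0,-0.004,0.136],0.6],[0.35,[0,-0.004,0.136],0.6],[0.35,[0,-0.004,0.136],0.6],[0.35,[0,-0.004,0.136],0.6],[0.35,[0,-0.004,0.136],0.6],[0.35,[0,-0.004,0.136],0.6],[0.35,[0,-0.004,0.136],0.6]]' 25
python3 - <<'E'
from rig import env, optics
from h import *
s=env.observe(); print(s["position"].round(4),s["ft_force"].round(1),s["wrist_torque"].round(2))
d=s["position"][:2]-[.5765,.2022]; print(np.hypot(*d), np.degrees(np.arctan2(d[1],d[0])), np.degrees(np.arctan2(*s["tool_rot"][[1,0],2])))
im=cv2.cvtColor(optics.get_image("wrist"),cv2.COLOR_RGB2BGR); cv2.imwrite("pics/w8.png",im)
E
```

```text
time_s: 7.37
position: [0.5285, 0.2633, 0.4212]
tool_rot: [[-0.001, -0.613, 0.79], [-0.001, 0.79, 0.613], [-1.0, 0.0, -0.001]]
ft_force: [-2.1, -2.5, 1.6]
grip_width: 0.0277
time_s: 8.03
position: [0.5577, 0.2774, 0.4212]
tool_rot: [[-0.001, -0.239, 0.971], [-0.0, 0.971, 0.239], [-1.0, 0.0, -0.001]]
ft_force: [-3.2, -0.6, 1.3]
grip_width: 0.0277
[0.5577 0.2774 0.4212] [-3.2 -0.6  1.3] [-0.11  0.46  0.01]
0.07747256898704138 104.03434436149527 13.81958770795923
```

View pics/w8.png

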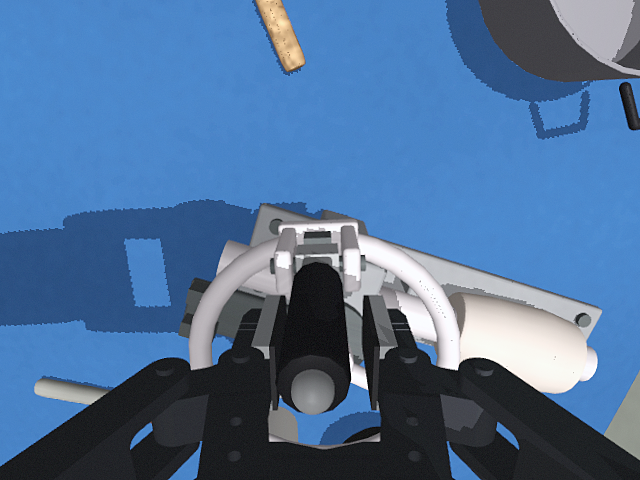

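```bash
python3 -m inch '[[0.35,[0,-0.004,0.136],0.6],[0.35,[0,-0.004,0.136],0.6],[0.35,[0,-0.004,0.136],0.6],[0.35,[0,-0.004,0.136],0.6],[0.35,[0,-0.004,0.136],0.6],[0.35,[0,-0.004,0.136],0.6],[0.35,[0,-0.004,0.136],0.6],[0.35,[0,-0.004,0.136],0.6]]' 25
python3 -m inch '[[0.35,[0,-0.004,0.136],0.6],[0.35,[0,-0.004,0.136],0.6],[0.35,[0,-0.004,0.136],0.6],[0.35,[0,-0.004,0.136],0.6],[0.35,[0,-0.004,0.136],0.6],[0.35,[0,-0.004,0.136],0.6],[0.35,[0,-0.004,0.13],0.6],[0.35,[0,0,0],0]]' 25
python3 - <<'E'
from rig import env, optics
from h import *
s=env.observe(); print(s["position"].round(4),s["ft_force"].round(1),s["wrist_torque"].round(2))
d=s["position"][:2]-[.5765,.2022]; print(np.hypot(*d), np.degrees(np.arctan2(d[1],d[0])), np.degrees(np.arctan2(*s["tool_rot"][[1,0],2])))
im=cv2.cvtColor(optics.get_image("wrist"),cv2.COLOR_RGB2BGR); cv2.imwrite("pics/w9.png",im)
E
```

```text
time_s: 8.75
position: [0.59, 0.2784, 0.4211]
tool_rot: [[-0.001, 0.176, 0.984], [0.0, 0.984, -0.176], [-1.0, -0.0, -0.001]]
ft_force: [-3.5, -0.5, 0.9]
grip_width: 0.0271
time_s: 9.42
position: [0.6169, 0.268, 0.421]
tool_rot: [[-0.0, 0.517, 0.856], [0.0, 0.856, -0.517], [-1.0, -0.0, -0.0]]
ft_force: [-0.3, -0.4, 0.8]
grip_width: 0.0276
[0.6169 0.268  0.421 ] [-0.3 -0.4  0.8] [-0.01 -0.01  0.04]
0.07725906963998037 58.44233326292472 -31.125725939632822
```

View pics/w9.png

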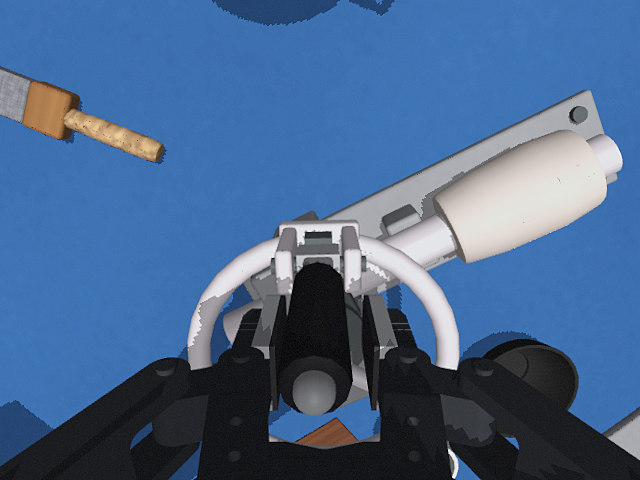

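```bash
python3 -m inch '[[0.35,[0,-0.004,0.09],0.4],[0.35,[0,-0.003,0.09],0.4],[0.35,[0,-0.002,0.06],0.2],[0.35,[0,0,0],0],[0.35,[0,0,0],0],[0.35,[0,0,0],0],[0.35,[0,0,0],0],[0.35,[0,0,0],0]]' 25
```

```text
time_s: 10.13
position: [0.6224, 0.2643, 0.4212]
tool_rot: [[-0.0, 0.589, 0.808], [-0.0, 0.808, -0.589], [-1.0, -0.0, -0.0]]
ft_force: [-0.7, 1.1, -0.1]
grip_width: 0.0278
```

```bash
python3 -m inch '[[0.35,[0,0,0.05],0.1],[0.35,[0,0,0.05],0.1],[0.35,[0,0,0],0],[0.35,[0,0,0],0],[0.35,[0,0,0],0],[0.35,[0,0,0],0],[0.35,[0,0,0],0],[0.35,[0,0,0],0]]' 25
python3 - <<'E'
from rig import env, optics
from h import *
s=env.observe(); print(s["position"].round(4),s["ft_force"].round(1),s["wrist_torque"].round(2))
im=cv2.cvtColor(optics.get_image("wrist"),cv2.COLOR_RGB2BGR); cv2.imwrite("pics/w10.png",im)
E
```

```text
time_s: 10.8
position: [0.624, 0.2635, 0.4212]
tool_rot: [[-0.004, 0.602, 0.798], [0.002, 0.798, -0.602], [-1.0, -0.001, -0.004]]
ft_force: [-8.4, 6.4, 1.1]
grip_width: 0.028
[0.624  0.2635 0.4212] [-8.4  6.4  1.1] [ 1.02  1.47 -0.07]
```

View pics/w10.png

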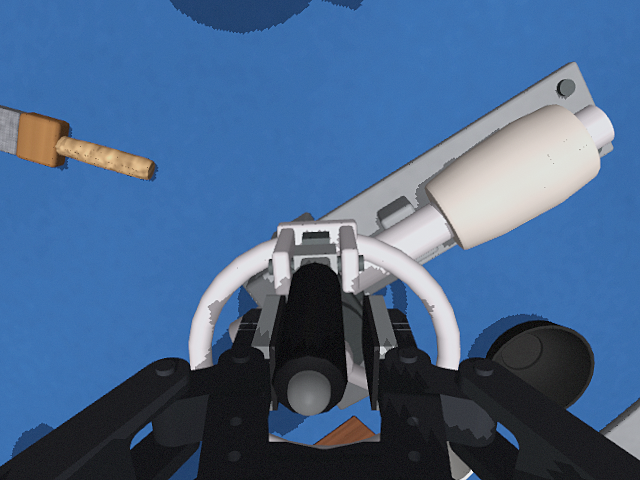

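```bash
python3 -m inch '[[0.35,[0,0,-0.09],0],[0.35,[0,0,-0.08],0],[0,[0,0,0],0],[-0.5,[0,0,0],0],[-0.8,[0,0,0],0],[-0.8,[0,0,0],0],[-0.8,[0,0,0],0],[-0.8,[0,0,0],0]]' 25
python3 -m inch '[[-0.8,[-0.3,0,0],0],[-0.8,[-0.6,0,0],0],[-0.8,[-0.8,0,0],0],[-0.8,[-0.8,0,0],0],[-0.8,[-0.8,0,0],0],[-0.8,[-0.6,0,0],0],[-0.8,[-0.3,0,0],0],[-0.8,[0,0,0],0]]' 25
python3 - <<'E'
from rig import env, optics
from h import *
s=env.observe(); print(s["position"].round(4),s["ft_force"].round(1),s["time_s"])
for n,(x,y) in (("side",(180,60)),("scene",(340,200))):
    im=cv2.cvtColor(optics.get_image(n),cv2.COLOR_RGB2BGR); cv2.imwrite(f"pics/{n}11.png",im)
p=optics.camera_params("wrist"); cv2.imwrite("pics/w11.png",cv2.cvtColor(optics.get_image("wrist"),cv2.COLOR_RGB2BGR))
a=np.radians(176-120); P=np.array([.5765+.078*np.cos(a),.2022+.078*np.sin(a)])
print(P,[proj(optics.camera_params(n),[[*P,.194],[*P,.289]]).round(0).tolist() for n in("scene","side","wrist")])
E
```

```text
time_s: 11.52
position: [0.621, 0.2654, 0.4212]
tool_rot: [[0.0, 0.604, 0.797], [-0.0, 0.797, -0.604], [-1.0, 0.0, 0.0]]
ft_force: [-0.3, 0.6, 1.0]
grip_width: 0.0769
time_s: 12.18
position: [0.6201, 0.2653, 0.5504]
tool_rot: [[0.005, 0.603, 0.797], [0.001, 0.797, -0.603], [-1.0, 0.004, 0.003]]
ft_force: [0.1, -0.7, 0.5]
grip_width: 0.077
[0.6201 0.2653 0.5504] [ 0.1 -0.7  0.5] 12.1833
[0.62011705 0.26686493] [[[498.0, 355.0], [521.0, 314.0]], [[292.0, 145.0], [292.0, 101.0]], [[322.0, 203.0], [322.0, 243.0]]]
```

View pics/scene11.png

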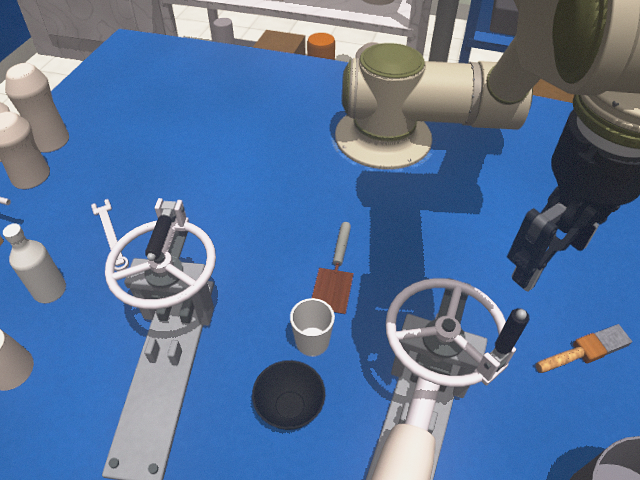

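View pics/side11.png

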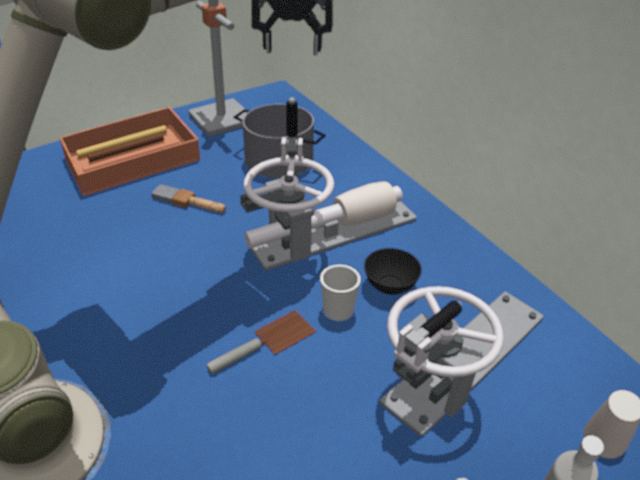

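View pics/w11.png

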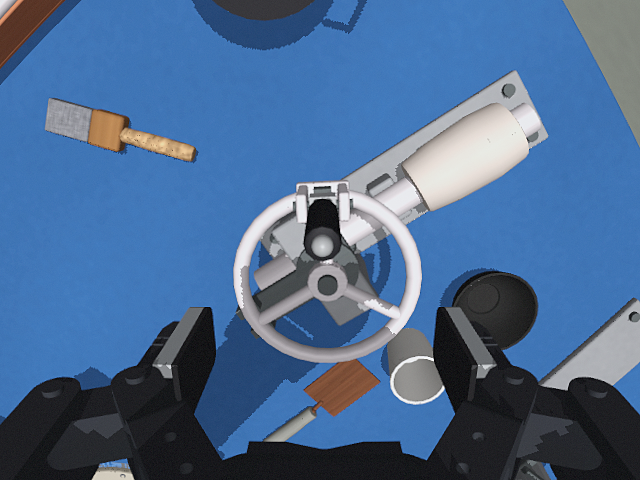

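The scene view puts the handle base at (495,362) and its tip at (518,316). The side view has the tip at (292,103) and the wrist view at (322,243). All three agree with an upright handle at about 120°. The gripper is clear, and the spare crank is folded as it was at the start.

Run:
```python
from rig import env
print(env.close_job(), env.observe()["time_s"])
```

```text
the job is handed in; nothing more can be done
the job is handed in; nothing more can be done
```

The loaded clamp's crank handle is upright and its wheel is turned clockwise to the stop. I handed the job in at about 12.3 s on the robot's clock, and no verdict was reported.

- **Lift:** I pinched the folded grip about 70 mm from its pivot and carried it up in an arc. Then I opened the jaws to 28 mm, and the spring took the handle the rest of the way to its stop.
- **Turn:** With the jaws loosely around the grip, I drove the wheel round, turning the tool with it. The force stayed at 3–4 N and rose to about 10.5 N at the stop.
- **Release:** I backed off, opened the jaws and moved up about 130 mm, clear of the handle.

**Last checks:**
- All three cameras showed the handle within a few pixels of where an upright handle at 120° should be. The largest difference was about 8 px, at its base in the scene view.
- The wrist force was near zero.
- The empty clamp's crank looked unmoved in the pictures; I did not measure it.
- No check failed. The only disagreement was early: the two fixed cameras put the handle's direction 2–10° off the world x axis. A closer wrist-camera view settled it at about 4°.

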